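Seat the terracotta tile under the lip of the tile holder

ROBOT

A 6-joint arm with a two-finger parallel gripper is mounted at the origin on the work surface. World frame = base frame: x ahead of the robot, y to its left, z up, the work surface at z = 0. Lengths are in m, angles in rad, forces in N, time in s.
With the tool pointing down it reaches from about 0.25 to 0.8 m from the base axis. Payload 3.9 kg.
Tool frame: the origin (TCP) lies at the very end of the fingers, on their centre line; the grasp point (between the pads) lies 19 mm behind it; z points along the fingers, y is the line along which they close (so a half turn about z gives the same grasp; the last joint's range is limited). The gripper opens to 85 mm and grips with 20 to 120 N. Pads are 22 mm wide; open, the fingers measure 114 mm over their backs; the gripper's body (76 mm by 85 mm) begins 54 mm behind the grasp point. The pads swing forward as they close: fully open they stand 13 mm farther back than shut.
Start: joints at [1.198, 0.26, -0.138, 1.173, 0, 1.571], TCP at [0.191, 0.489, 0.199] pointing down, gripper open.
Joint ranges: [-2.78, 2.78], [-0.83, 1.72], [-1.28, 1.37], [-1.9, 2.12], [-1.57, 1.48], [-3.14, 3.14]. Speed limits (rad/s): [2.57, 2.57, 3.14, 3.14, 3.14, 3.14].

INTERFACE

Orientations are given as [roll, pitch, yaw] about the fixed x, y, z axes, in that order (R = Rz(yaw) Ry(pitch) Rx(roll)).
In Python, from rig import get_state, read_camera, camera_info, finish_job gives the robot as it stands.
- The arm moves only by the shell command python3 -m crank 'ROWS' [OPENING] [FORCE]. ROWS is JSON, a list of rows, each a list of 6 numbers: the shift along the tool's x, y, z in cm, then the turn, a rotation vector about the tool's x, y, z in degrees. A call has 1 to 12 rows; each row shifts and turns the commanded pose from where the row before left it, along the tool's axes as they then stand; what a row does not reach is not made up. A row lasts 1/8 s, in which the tool goes at most 62.5 mm and 10.7 degrees, less where a joint would pass 70% of its speed; a pose out of reach is approached as far as the arm can. A call with a gripper value outside its range is refused whole. OPENING is the closure, from 0 (fully open) to 1 (shut), set as the call begins (- or left out, the last holds). The fingers move at their own pace and stop on an object; FORCE is the grip in N (left out, the last holds). Time passes only in rows, so rows that do not move let the fingers close. It gives the time, the measured TCP pose, the force, the opening and the grip force at its end, in the units of the state.
- get_state(): the state, without advancing time (a new reading comes with each control period).
- read_camera(name): name is "side" or "top" or "wrist"; returns the picture (384x512x3 uint8, red, green, blue); there is no depth.
- camera_info(name): a dict with "intrinsics" (3x3 intrinsics, pixels), "R" (3x3) and "t" (3): a world point X has camera coordinates R X + t. Camera axes: x right, y down, z forward; pixel columns grow to the right and rows downward; lengths in m; the calibration is good to about 2 mm. A picture is of the moment at which its call begins: read the wrist's pose just before it. camera_info takes no time and is no camera call; for the wrist camera it gives the pose at the moment of the call.
- finish_job(): hands the job in; it is judged then, once.
The state is a dict: "t": time; "joint_pos": joint angles; "joint_vel": joint speeds; "tau": joint torques, N m; "eef_pos": TCP position; "tcp_rot": TCP orientation; "contact_force": force on the tool from outside, world axes, zero at the start; "ft_torque": the same for the moment, N m; "opening": finger opening in m; "gripper_force": force on a finger pad.
Only numpy, scipy, OpenCV 4.12 (cv2) and the standard library are available. Lean on these libraries where they do the work, as an engineer would, in place of code of your own. Each camera call takes 0.05 s, during which the arm holds its last target. There are 200 camera calls.

TASK

Get the unglazed red-brown terracotta tile ready for painting: lay it on the wooden tile holder and slide it lengthwise under the metal lip until it is fully home against the stop, lying flat with its ornament up, and let go of it. Leave the white and the blue tile where they lie.

Things in the scene. Friction and masses are not known exactly. Their poses are not given: they have to be found in the camera images.
- terracotta_mid (a point): Centre (half-way up) of the loose matt red-brown terracotta tile, flat on the table: 50 mm wide (its x), 120 mm long (y), 14 mm thick (z up), about 0.17 kg, a shallow darker ornament of rings and bars on top, alike from both ends. Either end may go first.
- pocket_home (a point): Tile's centre when home in the fixed holder, 25 mm over the table; y points level into the pocket, z up. Pale board 140 mm wide, top 7 mm below this point, y -120 to 100 mm. On it two dark wood cheeks 70 mm apart, a stop with its face at y 60, and over them an aluminium lip y 22 to 80, top 50 mm over the table. Pocket: 70 wide, 38 deep, 24 high, open to -y; the home tile sticks out 82 mm.
- white_mid (a point): Centre of a loose glossy white glazed tile of the same size and axes as the terracotta one, flat on the table. To be left alone.
- blue_mid (a point): Centre of a loose glossy blue glazed tile of the same size and axes as the terracotta one, flat on the table. To be left alone.

How it is judged:
By the outcome, as a careful person would: the job done as asked, in the order asked, and still so for the second after the job is handed in, with the robot touching nothing.
It also fails if it takes over 32 s, if anything falls off the work surface, if the arm or the gripper's body presses on something with over 40 N, if the wrist force passes 120 N, or if a joint passes its speed limit or range.

## Working session

There is one attempt and no reset: what is moved stays moved. The work goes in short steps, Python scripts to look and compute and a shell command to move; the robot and the scene stay as the last step left them, time stands still between calls to the robot, and variables do not carry over. Pictures are saved under pics/ and viewed, at most 10 in all, crops included, and the job is handed in when it is done.

```bash
mkdir -p pics; ls; python3 - <<'E'
from rig import *
import cv2,numpy as np
s=get_state();print(s['eef_pos'],s['tcp_rot'],s['opening'],s['t'])
for n in ['top','side']:
    im=read_camera(n);cv2.imwrite(f'pics/{n}0.png',im[:,:,::-1]);i=camera_info(n);print(n,np.round(i['intrinsics'],1).tolist(),np.round(i['R'],3).tolist(),np.round(i['t'],3).tolist())
E
```

```text
pics
[0.19092829 0.48822899 0.19816113] [-3.13960730e+00  1.19561530e-05  2.76884848e+00] 0.08543945451195821 0.0
top [[454.7, 0.0, 252.1], [0.0, 454.7, 188.2], [0.0, 0.0, 1.0]] [[-0.026, -1.0, 0.002], [-0.975, 0.024, -0.219], [0.219, -0.008, -0.976]] [-0.061, 0.554, 0.816]
side [[406.1, 0.0, 256.8], [0.0, 406.1, 197.2], [0.0, 0.0, 1.0]] [[0.682, -0.731, -0.014], [-0.549, -0.499, -0.671], [0.484, 0.465, -0.742]] [-0.411, 0.299, 0.503]
```

View pics/top0.png

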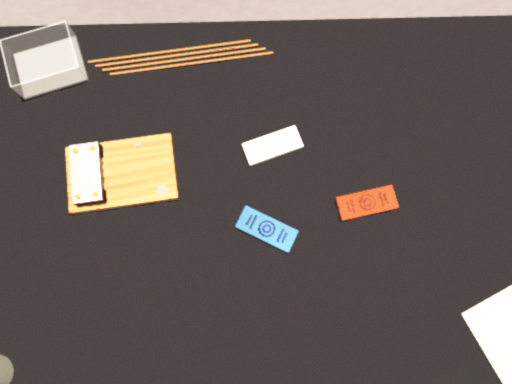

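View pics/side0.png

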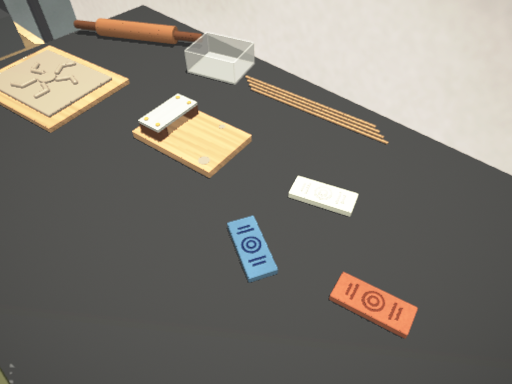

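The top view shows the terracotta tile near (367,203), the holder's board with corners about (66,150), (172,135), (177,200) and (70,211), and the lip at its left end near (86,173). So the pocket opens to the image right. In the side view the terracotta tile is near (373,303), flat on the table, and the lip near (170,115).

```bash
cat > h.py <<'E'
from rig import *
import cv2,numpy as np
def plane(px,ci,z):
    px=np.atleast_2d(px).astype(float)
    d=np.c_[px,np.ones(len(px))]@np.linalg.inv(ci['intrinsics']).T@np.array(ci['R'])
    c=-np.array(ci['R']).T@np.array(ci['t'])
    return (c+d*((z-c[2])/d[:,2])[:,None])[:,:2]
def proj(P,ci):
    q=(np.array(P)@np.array(ci['R']).T+ci['t'])@np.array(ci['intrinsics']).T
    return q[:,:2]/q[:,2:]
def blob(im,lo,hi,near=None):
    m=cv2.inRange(cv2.cvtColor(im,cv2.COLOR_RGB2HSV),lo,hi)
    m=cv2.morphologyEx(m,cv2.MORPH_CLOSE,np.ones((5,5)))
    cs=[c for c in cv2.findContours(m,0,2)[0] if cv2.contourArea(c)>200]
    return min(cs,key=lambda c:np.hypot(*(c[:,0].mean(0)-near)))[:,0]
def rect(px,ci,z):
    w=plane(px,ci,z).astype(np.float32)
    return cv2.minAreaRect(w*1000)
E
python3 - <<'E'
from h import *
for n,tn,bn in [('top',(367,203),(120,172)),('side',(373,303),(195,140))]:
    im=cv2.imread(f'pics/{n}0.png')[:,:,::-1].copy();ci=camera_info(n)
    hsv=cv2.cvtColor(im,cv2.COLOR_RGB2HSV)
    print(n,hsv[tn[1]-10,tn[0]-12],hsv[bn[1],bn[0]+10])
    c=blob(im,(0,120,60),(12,255,255),tn);r=rect(c,ci,.012);print('tile',r,len(c))
    b=cv2.boxPoints(r);print(b.round(1).tolist())
    c=blob(im,(12,60,90),(28,255,255),bn);r=rect(c,ci,.018);print('board',r);print(cv2.boxPoints(r).round(1).tolist())
    print('px',cv2.approxPolyDP(cv2.convexHull(c),4,True)[:,0].tolist())
E
```

```text
top [  9 166 242] [ 23 103 254]
tile ((528.5711669921875, -306.4005126953125), (52.940948486328125, 123.6066665649414), 11.214357376098633) 78
[[490.6000061035156, -250.89999389648438], [514.5999755859375, -372.20001220703125], [566.5999755859375, -361.8999938964844], [542.5, -240.60000610351562]]
board ((602.8717651367188, 192.39981079101562), (146.46730041503906, 225.337646484375), 6.892548561096191)
[[516.5999755859375, 295.5], [543.7000122070312, 71.80000305175781], [689.0999755859375, 89.30000305175781], [662.0999755859375, 313.0]]
px [[171, 133], [178, 199], [68, 212], [65, 146]]
side [ 10 145 241] [ 22  93 251]
tile ((524.7520141601562, -307.8824462890625), (56.013885498046875, 120.12525939941406), 11.254657745361328) 185
[[485.6000061035156, -254.39999389648438], [509.0, -372.29998779296875], [563.9000244140625, -361.29998779296875], [540.5, -243.5]]
board ((596.8753662109375, 187.8511505126953), (153.13992309570312, 238.4253692626953), 6.808917045593262)
[[506.70001220703125, 297.1000061035156], [535.0, 60.400001525878906], [687.0, 78.5999984741211], [658.7999877929688, 315.29998779296875]]
px [[251, 141], [208, 177], [137, 139], [132, 130], [139, 123], [199, 110], [251, 134]]
```

```bash
python3 -m crank '[[0,0,0,0,0,9.6],[0,0,0,0,0,9.6],[0,0,0,0,0,9.6],[0,0,0,0,0,9.6],[0,0,0,0,0,9.5],[0,0,0,0,0,9.5],[-3,0.6,0.3,0,0,0],[-5.5,1.1,0.5,0,0,0],[-5.5,1.1,0.5,0,0,0],[-5.5,1.1,0.5,0,0,0],[-5.5,1.1,0.5,0,0,0],[-5.5,1.1,0.5,0,0,0]]' 0 && python3 -m crank '[[-5.5,1.1,0.5,0,0,0],[-5.5,1.1,0.5,0,0,0],[-5.5,1.1,0.5,0,0,0],[-5.5,1.1,0.5,0,0,0],[-5.5,1.1,0.5,0,0,0],[-5.5,1.1,0.5,0,0,0],[-5.5,1.1,0.5,0,0,0],[-5.5,1.1,0.5,0,0,0],[-5.5,1.1,0.5,0,0,0],[-5.4,1.1,0.5,0,0,0],[-2.5,0.3,0.2,0,0,0],[0,0,0,0,0,0]]'
python3 - <<'E'
from h import *
s=get_state();print(s['t'],s['eef_pos'],s['tcp_rot'],np.round(s['joint_pos'],2))
ci=camera_info('wrist');im=read_camera('wrist');cv2.imwrite('pics/w1.png',im[:,:,::-1])
print(np.round(ci['R'],3).tolist(),(-np.array(ci['R']).T@ci['t']).round(3))
print('expect px',proj([[.527,-.307,.014]],ci))
E
```

```text
t: 1.6
eef_pos: [0.3107, 0.2, 0.1707]
tcp_rot: [3.141, 0.0, 1.768]
contact_force: [0.4, 0.0, -0.6]
opening: 0.085
gripper_force: 0.0
t: 3.1
eef_pos: [0.5331, -0.3408, 0.1177]
tcp_rot: [-3.141, -0.001, 1.765]
contact_force: [-1.0, 0.4, 0.3]
opening: 0.0853
gripper_force: 0.0
3.1 [ 0.53309711 -0.34078837  0.11767063] [-3.14069041e+00 -8.38122315e-04  1.76468151e+00] [-0.57  0.49 -0.01  1.08 -0.    0.81]
[[0.981, 0.194, -0.001], [0.185, -0.936, 0.298], [0.057, -0.293, -0.954]] [ 0.518 -0.266  0.293]
expect px [[255.71819752 144.86223177]]
```

View pics/w1.png

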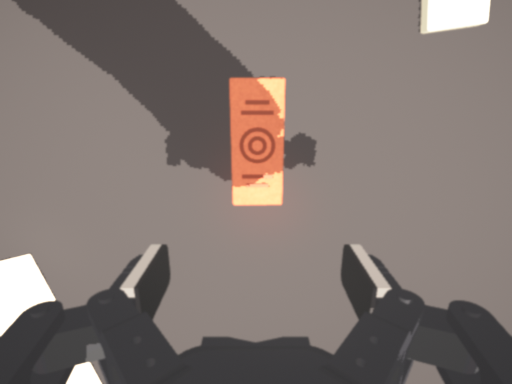

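The wrist picture shows the terracotta tile upright in view, corners about (231,78) to (284,205), ring centre at (257,146), close to where the measurement predicted. I'll refine from this.

```bash
python3 - <<'E'
from h import *
im=cv2.imread('pics/w1.png')[:,:,::-1].copy();ci=camera_info('wrist')
c=blob(im,(0,90,60),(22,255,255),(257,142));r=rect(c,ci,.014);print(r,cv2.boundingRect(c))
w=plane([[257.5,146]],ci,.014)[0];print('ring',w)
s=get_state();R,_=cv2.Rodrigues(np.zeros(3));y=s['tcp_rot'][2]
for C in (np.array(r[0])/1000,w):
    d=C-s['eef_pos'][:2];print('tool x,y cm to centre',100*(d@[np.cos(y),np.sin(y)]),100*(d@[np.sin(y),-np.cos(y)]),'yaw',np.degrees(y)-90)
E
```

```text
((527.6318359375, -305.4457092285156), (51.470703125, 120.35643005371094), 11.315112113952637) (229, 77, 57, 129)
ring [ 0.52825163 -0.30619825]
tool x,y cm to centre 3.41590329228457 0.16954894497895975 yaw 11.180694318770975
tool x,y cm to centre 3.33005950074299 0.21575989599880346 yaw 11.180694318770975
```

```bash
python3 -m crank '[[0.4,0.2,2,0,0,0],[0,0,4,0,0,0],[0,0,3,0,0,0],[0,0,1.5,0,0,0],[0,0,0.6,0,0,0],[0,0,0.3,0,0,0],[0,0,0,0,0,0]]' 0 && python3 -m crank '[[0,0,0,0,0,0],[0,0,0,0,0,0],[0,0,0,0,0,0],[0,0,0,0,0,0],[0,0,0,0,0,0],[0,0,0,0,0,0]]' 1 50
```

```text
t: 4.03
eef_pos: [0.5351, -0.3353, 0.0059]
tcp_rot: [3.14, 0.001, 1.767]
contact_force: [0.3, 1.3, 1.0]
opening: 0.0854
gripper_force: 0.0
t: 4.78
eef_pos: [0.5343, -0.335, 0.0049]
tcp_rot: [-3.141, -0.0, 1.767]
contact_force: [-0.1, -0.3, 0.7]
opening: 0.0001
gripper_force: 0.0
```

The fingers shut completely, so the grasp missed. I'll look.

```bash
python3 - <<'E'
from h import *
a=read_camera('wrist');b=read_camera('side')[180:372,240:496]
cv2.imwrite('pics/w2.png',np.hstack([cv2.resize(a,(400,300)),cv2.resize(b,(400,300))])[:,:,::-1])
s=get_state();print(s['t'],s['eef_pos'],s['opening'],s['gripper_force'],s['contact_force'])
E
```

```text
4.875 [ 0.53437534 -0.33497765  0.00497523] 0.00023760730702514723 0.0 [ 0.04155936  0.06278875 -0.01913566]
```

View pics/w2.png

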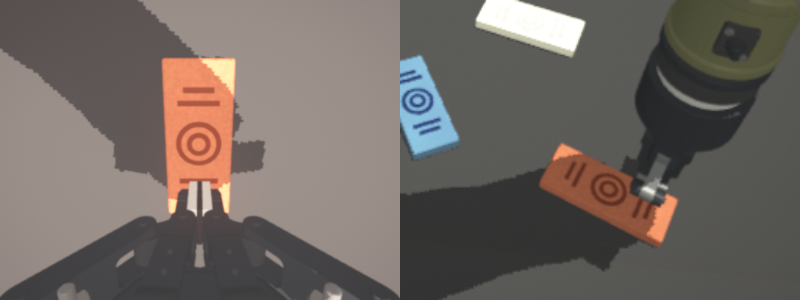

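The fingers shut on top of the tile: in the left half they are at about (200,195), over its near end. So the tips sit higher than the TCP suggests. The tile has not moved. I'll half-open and lower in steps, watching the force.

```bash
python3 -m crank '[[0,0,0,0,0,0],[0,0,0,0,0,0],[0,0,0,0,0,0],[0,0,0,0,0,0],[0,0,0,0,0,0]]' 0.25 30 && python3 -m crank '[[0,0,0.4,0,0,0],[0,0,0,0,0,0]]' && python3 -m crank '[[0,0,0.3,0,0,0],[0,0,0,0,0,0]]'
```

```text
t: 5.5
eef_pos: [0.5344, -0.335, 0.005]
tcp_rot: [3.142, 0.0, 1.767]
contact_force: [0.7, 0.3, 1.9]
opening: 0.0638
gripper_force: 0.0
t: 5.75
eef_pos: [0.534, -0.3347, 0.0005]
tcp_rot: [-3.141, -0.001, 1.767]
contact_force: [-0.0, 0.6, 0.3]
opening: 0.0639
gripper_force: 0.0
t: 6.0
eef_pos: [0.5341, -0.3348, -0.0024]
tcp_rot: [-3.141, -0.0, 1.767]
contact_force: [0.1, 0.6, 0.0]
opening: 0.0642
gripper_force: 0.0
```

```bash
python3 -m crank '[[0,0,0.3,0,0,0],[0,0,0,0,0,0]]' && python3 -m crank '[[0,0,0.2,0,0,0],[0,0,0,0,0,0]]' | sed -n '2p;4p'
```

```text
t: 6.25
eef_pos: [0.5342, -0.3348, -0.0053]
tcp_rot: [-3.141, -0.0, 1.767]
contact_force: [-0.3, 0.4, 0.2]
opening: 0.0642
gripper_force: 0.0
eef_pos: [0.5342, -0.3349, -0.0072]
contact_force: [-0.3, 0.2, -0.1]
```

```bash
python3 -m crank '[[0,0,0,0,0,0],[0,0,0,0,0,0],[0,0,0,0,0,0],[0,0,0,0,0,0]]' 0.45 30
```

```text
t: 7.0
eef_pos: [0.5344, -0.335, -0.007]
tcp_rot: [3.142, 0.0, 1.767]
contact_force: [0.2, 0.3, 0.1]
opening: 0.047
gripper_force: 0.0
```

Still free at 47 mm opening with no force, so the tips are still above the tile top. I'll check the real tip height with the side camera.

```bash
python3 - <<'E'
from h import *
a=read_camera('wrist');b=read_camera('side')[230:350,310:470]
cv2.imwrite('pics/w3.png',np.hstack([cv2.resize(a,(360,270)),cv2.resize(b,(360,270),interpolation=cv2.INTER_CUBIC)])[:,:,::-1])
ci=camera_info('side');s=get_state();p=s['eef_pos']
for z in (-.007,0,.01,.02,.03,.04):
    q=proj([[p[0],p[1],z]],ci)[0];print(z,q.round(1),'in pic',((q-[310,230])*2.25+[360,0]).round())
E
```

```text
-0.007 [388.7 315.6] in pic [537. 193.]
0 [389.8 313.5] in pic [539. 188.]
0.01 [391.3 310.4] in pic [543. 181.]
0.02 [392.9 307.2] in pic [547. 174.]
0.03 [394.6 303.9] in pic [550. 166.]
0.04 [396.2 300.6] in pic [554. 159.]
```

View pics/w3.png

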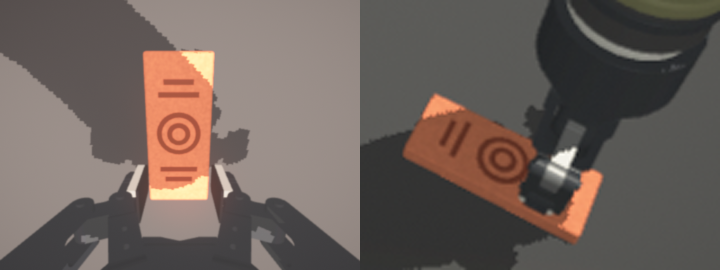

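In the wrist half the pads at about (143,165) and (215,165) stand clearly above the tile and look slightly wider than it. The real tips are therefore well above the reported TCP. I'll reopen a little and probe down, watching the force.

```bash
f(){ sed -n '2p;4,6p'; }; python3 -m crank '[[0,0,0,0,0,0],[0,0,0.3,0,0,0]]' 0.22 30 | f; python3 -m crank '[[0,0,0.3,0,0,0],[0,0,0,0,0,0]]' | f; python3 -m crank '[[0,0,0.3,0,0,0],[0,0,0,0,0,0]]' | f
```

```text
eef_pos: [0.5347, -0.3351, -0.0099]
contact_force: [-0.9, -0.0, -0.4]
opening: 0.0669
gripper_force: 0.0
eef_pos: [0.534, -0.3347, -0.0135]
contact_force: [-0.8, -0.5, 1.0]
opening: 0.0669
gripper_force: 0.0
eef_pos: [0.5342, -0.3349, -0.0163]
contact_force: [-0.4, 0.1, -0.7]
opening: 0.0663
gripper_force: 0.0
```

```bash
python3 - <<'E'
from h import *
ci=camera_info('wrist');K=np.array(ci['intrinsics']);s=get_state();print(K[0,0])
R=np.array(ci['R']);c=-R.T@ci['t'];print('cam-TCP',c-s['eef_pos'])
dep=K[0,0]*.047/103
X=c+R.T@(np.linalg.inv(K)@[254.5,235,1]*dep);print('pad tip est',X,X-s['eef_pos'])
im=read_camera('wrist');cv2.imwrite('pics/w4.png',im[:,:,::-1])
b=read_camera('side')[230:350,310:470];cv2.imwrite('pics/w4.png',np.hstack([cv2.resize(im[100:384,96:416],(400,355)),cv2.resize(b,(400,355),interpolation=cv2.INTER_CUBIC)])[:,:,::-1])
E
```

```text
296.04993958062084
cam-TCP [-0.0148884   0.07492207  0.17560489]
pad tip est [ 0.53066885 -0.31846506  0.03641813] [-0.00349802  0.01639002  0.05271715]
```

View pics/w4.png

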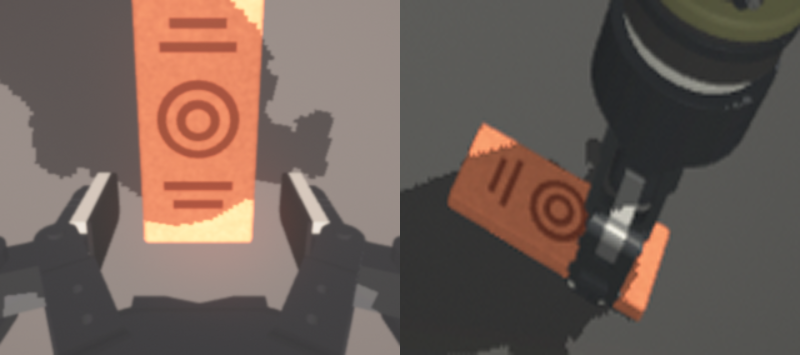

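Pads measured from the wrist camera, at about (182,238) and (328,238) full-frame, put the tips about 37 mm above the table, with the tile top checking out at 12.5 mm. The tips therefore sit roughly 50 mm behind the reported TCP. I'll keep going down while watching the force.

```bash
f(){ sed -n '1,2p;4,5p'; }; python3 -m crank '[[0,0,0.5,0,0,0],[0,0,0.5,0,0,0],[0,0,0,0,0,0]]' | f; python3 -m crank '[[0,0,0.5,0,0,0],[0,0,0,0,0,0]]' | f; python3 -c "
from h import *
im=read_camera('wrist');cv2.imwrite('pics/w5.png',im[:,:,::-1])"
```

```text
t: 8.32
eef_pos: [0.5339, -0.3346, -0.0267]
contact_force: [0.0, 0.6, -0.1]
opening: 0.0663
t: 8.57
eef_pos: [0.534, -0.3347, -0.0315]
contact_force: [1.3, 0.3, -0.2]
opening: 0.0664
```

View pics/w5.png

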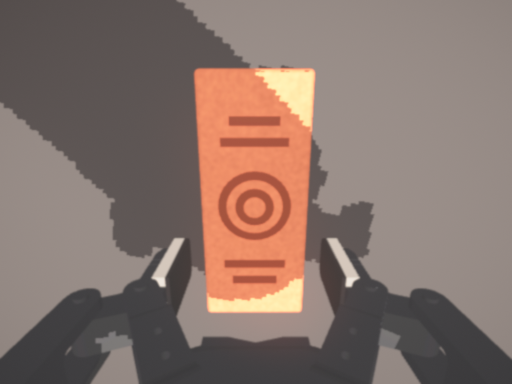

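The pad tips at (184,238) and (327,238) now straddle the tile (203 to 307 at that row) and are about 5 mm above its top face. About 1 cm more, then close.

```bash
f(){ sed -n '1,2p;4,6p'; }; python3 -m crank '[[0,0,0.5,0,0,0],[0,0,0.2,0,0,0],[0,0,0,0,0,0]]' | f; python3 -m crank '[[0,0,0.3,0,0,0],[0,0,0,0,0,0]]' | f;  python3 -m crank '[[0,0,0,0,0,0],[0,0,0,0,0,0],[0,0,0,0,0,0],[0,0,0,0,0,0]]' 0.6 50|f
```

```text
t: 9.0
eef_pos: [0.5341, -0.3348, -0.0383]
contact_force: [-0.1, 0.4, -0.5]
opening: 0.0666
gripper_force: 0.0
t: 9.25
eef_pos: [0.5346, -0.3351, -0.039]
contact_force: [-2.5, 1.8, 10.6]
opening: 0.0666
gripper_force: 5.7
t: 9.75
eef_pos: [0.5374, -0.3378, -0.035]
contact_force: [-4.5, 1.7, 28.4]
opening: 0.0491
gripper_force: 63.7
```

The fingertips touched the table at TCP z −39 mm, and the grip holds at 49 mm opening with 64 N. I'll lift and carry toward the holder mouth.

```bash
f(){ sed -n '1,6p'; }; python3 -m crank '[[0,0,-1,0,0,0],[0,0,-2,0,0,0],[0,0,-3,0,0,0],[0,0,-4,0,0,4.3]]' | f; python3 -m crank '[[2.5,0.8,0,0,0,0],[4.5,1.35,0,0,0,0],[4.5,1.35,0,0,0,0],[4.5,1.35,0,0,0,0],[4.5,1.35,0,0,0,0],[4.5,1.35,0,0,0,0],[4.5,1.35,0,0,0,0],[4.5,1.35,0,0,0,0],[4.5,1.35,0,0,0,0],[3.0,0.9,0,0,0,0],[2.0,0.6,0,0,0,0],[0,0,0,0,0,0]]'|f;  python3 - <<'E'
from h import *
s=get_state();print(s['eef_pos'],np.degrees(s['tcp_rot']))
im=read_camera('wrist');cv2.imwrite('pics/w6.png',im[:,:,::-1])
ci=camera_info('wrist')
def H(l,z,c=np.array([.6038,.2049]),a=np.radians(6.9)):
    R=np.array([[np.cos(a),-np.sin(a)],[np.sin(a),np.cos(a)]]);return [*(c+R@l),z]
for n,l,z in [('lip front L',(-35,22),50),('lip front R',(35,22),50),('board L',(-70,0),18),('board R',(70,0),18),('board R end',(70,100),18)]:
    print(n,proj([H(np.array(l)/1000,z/1000)],ci)[0].round())
E
```

```text
t: 10.25
eef_pos: [0.533, -0.3341, 0.0582]
tcp_rot: [-3.139, -0.002, 1.69]
contact_force: [0.5, -0.2, -0.2]
opening: 0.0483
gripper_force: 52.3
t: 11.75
eef_pos: [0.6118, 0.1136, 0.0585]
tcp_rot: [-3.141, 0.0, 1.694]
contact_force: [-0.0, 0.1, -0.9]
opening: 0.0487
gripper_force: 52.3
[0.61176375 0.11358385 0.05854604] [-1.79964724e+02  1.72533782e-02  9.70465366e+01]
lip front L [199.  25.]
lip front R [325.  26.]
board L [158.  73.]
board R [363.  73.]
board R end [ 383. -113.]
```

View pics/w6.png

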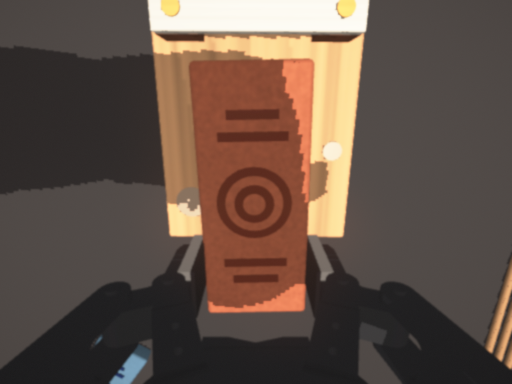

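The wrist view shows the tile held square between the pads, ring at (254,203). The lip's front edge is at row 33 (columns 149 to 367), and the board's open end is at row 237 (columns 169 to 344). I'll work out the remaining shifts.

```bash
python3 - <<'E'
from h import *
ci=camera_info('wrist');s=get_state();y=s['tcp_rot'][2];p=s['eef_pos'][:2]
T=lambda w:np.c_[(w-p)@[np.cos(y),np.sin(y)],(w-p)@[np.sin(y),-np.cos(y)]]*100
print('board end',T(plane([[169,237],[344,237]],ci,.018)).round(2).tolist())
print('board row100',T(plane([[157.5,100],[358.5,100]],ci,.018)).round(2).tolist())
print('lip front',T(plane([[149,33],[367,33]],ci,.050)).round(2).tolist())
print('ring, tile corners',T(plane([[254.5,203],[191,63],[313,60],[304,311],[208,311]],ci,.1075)).round(2).tolist())
E
```

```text
board end [[-3.05, -6.93], [-3.03, 7.16]]
board row100 [[7.5, -6.82], [7.51, 7.21]]
lip front [[11.1, -5.93], [11.11, 6.24]]
ring, tile corners [[3.09, -0.02], [8.96, -2.53], [9.07, 2.28], [-2.8, 2.52], [-2.8, -2.41]]
```

```bash
f(){ sed -n '1,6p'; }; python3 -m crank '[[0,0.1,0,0,0,1.2],[0,0.05,3,0,0,0],[0,0,2.5,0,0,0],[0,0,1.3,0,0,0],[0,0,0.4,0,0,0],[0,0,0,0,0,0]]' | f; python3 -m crank '[[1,0,0,0,0,0],[1.2,0,0,0,0,0],[1,0,0,0,0,0],[0.8,0,0,0,0,0],[0,0,0,0,0,0]]'|f
```

```text
t: 12.55
eef_pos: [0.6138, 0.1126, -0.0125]
tcp_rot: [3.141, 0.0, 1.67]
contact_force: [-0.0, -0.4, -2.0]
opening: 0.0488
gripper_force: 52.2
t: 13.18
eef_pos: [0.6092, 0.1536, -0.013]
tcp_rot: [3.142, 0.0, 1.672]
contact_force: [0.1, -0.3, -0.4]
opening: 0.0489
gripper_force: 52.2
```

```bash
f(){ sed -n '1,6p'; }; python3 -m crank '[[0,0,0.3,0,0,0],[0,0,0,0,0,0]]' | f; python3 -m crank '[[0.8,0,0,0,0,0],[0.6,0,0,0,0,0],[0,0,0,0,0,0]]'|f; python3 -m crank '[[0.3,0,0,0,0,0],[0,0,0,0,0,0]]'|f
```

```text
t: 13.42
eef_pos: [0.609, 0.1522, -0.0164]
tcp_rot: [-3.141, 0.0, 1.67]
contact_force: [0.2, -0.3, -2.0]
opening: 0.0488
gripper_force: 52.2
t: 13.8
eef_pos: [0.608, 0.1673, -0.0159]
tcp_rot: [3.141, -0.0, 1.672]
contact_force: [-0.0, 0.2, -1.4]
opening: 0.0491
gripper_force: 52.2
t: 14.05
eef_pos: [0.6076, 0.1697, -0.016]
tcp_rot: [3.142, 0.0, 1.671]
contact_force: [0.7, 1.0, -2.0]
opening: 0.0486
gripper_force: 52.2
```

```bash
f(){ sed -n '1,4p'; }; python3 -m crank '[[0,0,0.15,0,0,0],[0,0,0,0,0,0]]' | f; python3 -m crank '[[0.2,0,0,0,0,0],[0,0,0,0,0,0]]'|f; python3 -m crank '[[0.2,0,0,0,0,0],[0,0,0,0,0,0]]'|f
```

```text
t: 14.3
eef_pos: [0.6079, 0.1696, -0.0169]
tcp_rot: [3.141, -0.0, 1.671]
contact_force: [-1.4, 0.7, 2.7]
t: 14.55
eef_pos: [0.6079, 0.1703, -0.0169]
tcp_rot: [3.141, 0.002, 1.67]
contact_force: [-0.1, -4.5, 5.4]
t: 14.8
eef_pos: [0.6079, 0.1721, -0.0169]
tcp_rot: [3.141, 0.003, 1.67]
contact_force: [-1.3, -5.0, 5.3]
```

```bash
f(){ sed -n '1,4p'; }; python3 -m crank '[[0.2,0,0,0,0,0],[0,0,0,0,0,0]]'|f; python3 -m crank '[[0.2,0,0,0,0,0],[0,0,0,0,0,0]]'|f
```

```text
t: 15.05
eef_pos: [0.6079, 0.172, -0.0169]
tcp_rot: [3.14, 0.007, 1.669]
contact_force: [0.1, -9.6, 5.7]
t: 15.3
eef_pos: [0.6079, 0.1719, -0.0169]
tcp_rot: [3.14, 0.011, 1.669]
contact_force: [1.1, -15.1, 6.8]
```

The tile no longer advances and the force climbs (−5, −10, −15 N), so it is against the stop. Unload, open, and lift straight up.

```bash
f(){ sed -n '1,6p'; }; python3 -m crank '[[-0.25,0,0,0,0,0],[0,0,0,0,0,0]]'|f; python3 -m crank '[[0,0,0,0,0,0],[0,0,0,0,0,0],[0,0,0,0,0,0],[0,0,0,0,0,0]]' 0.2|f;  python3 -m crank '[[0,0,-1,0,0,0],[0,0,-3,0,0,0],[0,0,-4,0,0,0],[-2,0,-4,0,0,0],[-2,0,0,0,0,0],[0,0,0,0,0,0]]'|f; python3 - <<'E'
from h import *
im=read_camera('wrist');b=read_camera('side')[70:220,100:300]
cv2.imwrite('pics/w7.png',np.hstack([cv2.resize(im,(400,300)),cv2.resize(b,(400,300),interpolation=cv2.INTER_CUBIC)])[:,:,::-1]);cv2.imwrite('pics/w7full.png',im[:,:,::-1])
E
```

```text
t: 15.55
eef_pos: [0.6079, 0.172, -0.0169]
tcp_rot: [3.141, 0.005, 1.669]
contact_force: [0.2, -9.0, 5.4]
opening: 0.0488
gripper_force: 56.4
t: 16.05
eef_pos: [0.607, 0.1754, -0.0177]
tcp_rot: [-3.141, -0.0, 1.671]
contact_force: [0.4, -0.1, 0.2]
opening: 0.0686
gripper_force: 0.0
t: 16.8
eef_pos: [0.6111, 0.134, 0.1028]
tcp_rot: [3.141, -0.0, 1.669]
contact_force: [-0.1, -0.2, -0.0]
opening: 0.0685
gripper_force: 0.0
```

View pics/w7.png

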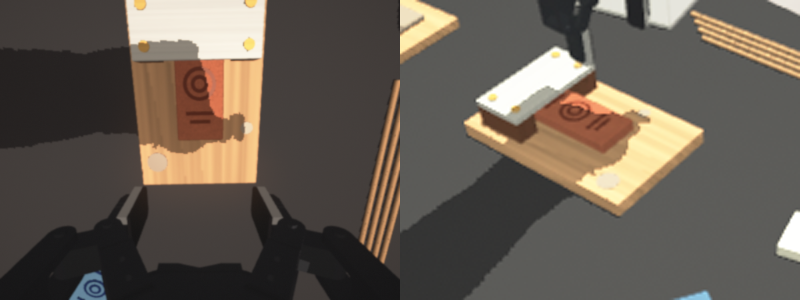

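The tile lies flat on the board under the lip, rear edge at about row 140 (columns 177 to 223) in the left half, ornament up. I'll check the length sticking out.

```bash
python3 - <<'E'
from h import *
im=cv2.imread('pics/w7full.png')[:,:,::-1].copy();ci=camera_info('wrist');s=get_state();y=s['tcp_rot'][2];p=s['eef_pos'][:2]
T=lambda w:np.c_[(w-p)@[np.cos(y),np.sin(y)],(w-p)@[np.sin(y),-np.cos(y)]]*1000
c=blob(im,(0,90,30),(9,255,255),(256,130));x0,y0,w,h=cv2.boundingRect(c);print(x0,y0,w,h)
g=cv2.cvtColor(im,cv2.COLOR_RGB2GRAY).astype(int)
e=[np.argmax(np.abs(np.diff(g[225:250,k])))+225.5 for k in (200,230,260,290,310)];print(e)
l=[np.argmax(-np.diff(g[65:90,k]))+65.5 for k in (190,310)];print(l)
print('rear',T(plane([[256,y0+h]],ci,.032))[0],'rear at base',T(plane([[256,y0+h]],ci,.018))[0],'board end',T(plane([[256,np.median(e)]],ci,.018))[0],'lip',T(plane([[256,np.median(l)]],ci,.05))[0])
E
```

```text
224 76 62 103
[np.float64(235.5), np.float64(235.5), np.float64(234.5), np.float64(234.5), np.float64(233.5)]
[np.float64(77.5), np.float64(74.5)]
rear [10.20108696  0.67371206] rear at base [6.42042715 0.69336837] board end [-48.81406529   0.78885258] lip [91.47712907  0.51634024]
```

The tile sticks out 81 mm (82 expected) and its rear edge is 59 mm from the board end (60 expected). Both are within measuring error, and the tile was still pressed against the stop on release.

```bash
python3 -c "
from rig import *
print(finish_job())"
```

```text
the job is handed in; nothing more can be done
None
```

The terracotta tile lies flat with its ornament up, home against the stop under the lip and released; the white and blue tiles were not touched, and the job was handed in at about 17 s.

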